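# Press a lens barrel into a V-block on the repair bench

## Task

Set the aluminium V-block squarely down onto the floor of the yellow-cornered nest and let go of it, then lay the black lens barrel in its V, lengthwise along the V and centred, resting on both sloping faces. Finish while still gripping the barrel by its sides and pressing it straight down, firmly but gently (15 to 20 N in all, shared by both faces): do not let go at the end. Never drop the barrel or ram it into the V, and leave the other things on the bench where they are.

Things in the scene. Friction and masses are not known exactly. Their poses are not given: they have to be found in the camera images.
- nest: Fixture fixed to the bench: blue plate 92 (own x) x 150 (own y) x 8 mm with four yellow L-shaped corners, 12 mm high above the plate, around a pocket 58 (x) x 104 (y) mm. The pocket is open for 68 mm in the middle of its two long (+x, -x) sides. Origin: centre of the plate's underside, on the bench
- nest_floor (a point): Centre of the pocket's floor (top of the blue plate, 8 mm above the bench); axes as the nest's
- vblock: Loose aluminium V-block, about 0.36 kg, 54 (own x) x 100 (own y) x 50 mm high; origin: centre of its underside. Base bar 27 mm high; on it two saddles, 26 mm long, at the two ends. The V runs along own y: 45 degree faces meeting 28 mm above the underside, 44 mm wide at the top. It fits the nest's pocket with 2 mm to spare on each side, own y along the nest's y, either way round
- vblock_mid (a point): Middle of the V-block's base bar, 14 mm above its underside; axes as the V-block's. Here, in the open gap of 48 mm between the saddles, it can be gripped across own x (54 mm wide)
- vee_minus: The sloping V face on the V-block's own -x side (both saddles); origin: middle of the contact line, at x = -15.6, z = 43.6 mm of the V-block
- vee_plus: The sloping V face on the V-block's own +x side (both saddles); origin: middle of the contact line, at x = 15.6, z = 43.6 mm of the V-block
- lens_rest: Rest fixed to the bench that carries the barrel at first: grey plate 64 (own x) x 124 (own y) x 6 mm with two orange V-shaped cradles 30 mm high near its ends (open for 74 mm between them). Origin: centre of its underside, on the bench
- barrel_mid (a point): Centre of the lens barrel, on its axis (own y). Black rigid cylinder, 44 mm diameter, 116 mm long, with metal and red bands and coated glass ends, about 0.22 kg. At first it lies in the rest along the rest's y, its axis 41 mm above the bench. Resting on both V faces its axis is 59 mm above the V-block's underside (67 mm above the bench in the nest). Either way round
- barrel: The lens barrel itself; origin and axes the same as barrel_mid
- screwdriver: Bystander: red-handled screwdriver, 170 mm long, 26 mm thick; origin under its middle
- lens_cap: Bystander: black lens cap, disc 52 mm across, 9 mm high; origin under its centre
- lock_ring: Bystander: brass lock ring, 48 mm across, 8 mm high; origin under its centre
- battery: Bystander: blue and yellow battery pack, 36 x 78 x 30 mm; origin under its centre
- jar: Bystander: small amber jar with black lid, 48 mm across, 55 mm high; origin under its centre
- handset: Bystander: black radio handset lying flat, 120 (own x) x 56 x 30 mm, with a stub antenna of 60 mm at +x; origin under the case's centre
- motor: Bystander: small motor can with copper band, 28 mm across, 28 mm high; origin under its centre
Mind the look-alikes: they are no part of the job. Leave any pink or turquoise look-alike of the barrel alone.

How it is judged:
On the way:
1. the V-block lies squarely on the nest's floor between the four corners, let go of (z of vblock in the frame of nest_floor between -0.002 and 0.002 m and horizontal distance between vblock and nest_floor below 0.004 m and angle between the y axis of vblock and the y axis of nest, either way round below 0.08 rad and angle between vblock's own z axis and vertical below 0.04 rad and contact force between the fingers and vblock below 0.1 N), for 0.2 s.
At the end, for the whole second after the job is handed in: V-block in the nest (2 mm of its floor, 4 mm of centre, 0.08 rad); barrel at rest along the V (0.04 rad, 10 mm lengthwise, 2 mm sideways, axis 56.6 to 61.6 mm over the V-block's underside), pressing each V face with 3 to 30 N, still gripped (grasp point within 25 mm of its centre) (z of vblock in the frame of nest_floor between -0.002 and 0.002 m and horizontal distance between vblock and nest_floor below 0.004 m and angle between the y axis of vblock and the y axis of nest, either way round below 0.08 rad and angle between vblock's own z axis and vertical below 0.04 rad and x of barrel_mid in the frame of vblock between -0.002 and 0.002 m and y of barrel_mid in the frame of vblock between -0.01 and 0.01 m and z of barrel_mid in the frame of vblock between 0.0566 and 0.0616 m and angle between the y axis of barrel_mid and the y axis of vblock, either way round below 0.04 rad and contact force between barrel and vee_minus between 3 and 30 N and contact force between barrel and vee_plus between 3 and 30 N and contact force between the fingers and barrel above 3 N and distance between the grasp point and barrel_mid below 0.025 m and linear speed of barrel below 0.02 m/s); the arm keeps its last pose, push and grip.
It fails at once if the barrel is pressed on a V face with more than 50 N (contact force between barrel and vee_minus above 50 N or contact force between barrel and vee_plus above 50 N).
It fails at once if the barrel is dropped: it moves faster than 0.45 m/s (a fall of 10 mm) without the gripper touching it (linear speed of barrel above 0.45 m/s and contact force between the fingers and barrel below 0.1 N).
It fails at once if a bystander is moved by more than 20 mm (distance of any of screwdriver, lens_cap, lock_ring, battery, jar, handset, motor from where it was at the start of the episode above 0.02 m).
It also fails if it takes over 72 s, if anything falls off the work surface, if the arm or the gripper's body presses on something with over 40 N, if the wrist force passes 120 N, or if a joint passes its speed limit or range.

## Robot

A 6-joint arm with a two-finger parallel gripper is mounted at the origin on the work surface. World frame = base frame: x ahead of the robot, y to its left, z up, the work surface at z = 0. Lengths are in m, angles in rad, forces in N, time in s.
With the tool pointing down it reaches from about 0.35 to 0.975 m from the base axis. Payload 4.9 kg.
Tool frame: the origin (TCP) lies at the very end of the fingers, on their centre line; the grasp point (between the pads) lies ctrl.grip_point_offset behind it (ctrl.grip_point_offset is the distance from the TCP to the grasp point, in m); z points along the fingers, y is the direction in which the jaws open and shut (so a half turn about z gives the same grasp; the last joint's range is limited). The gripper opens to 85 mm and grips with 20 to 120 N. Pads are 22 mm wide; open, the fingers measure 114 mm over their backs; the gripper's body (76 mm by 85 mm) begins 54 mm behind the grasp point. The pads swing forward as they close: fully open they stand 13 mm farther back than shut.
Start: joints at [1.219, 0.053, 1.613, -0, 1.476, -0.119], TCP at [0.144, 0.608, 0.231] pointing down, gripper open.
Joint ranges: [-3.01, 3.01], [-1.01, 2.22], [0.06, 2.58], [-1.02, 4.17], [0.09, 2.62], [-3.14, 3.14]. Speed limits (rad/s): [2.57, 2.57, 3.14, 3.14, 3.14, 3.14].

## Interface

Orientations are given as a rotation vector (axis times angle).
In Python, from station import ctrl gives the robot as it stands. The module is installed in compiled form; this text tells all that it offers.
- The arm moves only by the shell command python3 -m creep 'ROWS' [FORCE]. ROWS is JSON, a list of rows, each a list of 5 numbers: the closure in counts, from 0 (fully open) to 255 (shut), then the shift along the tool's x, y, z in mm, then the turn about the tool's z in rad. A call has 1 to 12 rows; each row is the pose to reach, as a shift and turn from the pose commanded when the call began, along the tool's axes at that moment; what a row does not reach only later rows make up. A row lasts 1/12 s, in which the tool goes at most 41.7 mm and 7.16 degrees, less where a joint would pass 70% of its speed; a pose out of reach is approached as far as the arm can. A call with a gripper value outside its range is refused whole. The fingers move at their own pace and stop on an object; FORCE is the grip in N (left out, the last holds). Time passes only in rows, so rows that repeat a pose let the fingers close. It gives the time, the measured TCP pose, the force and the opening at its end, in the units of the state.
- ctrl.get_obs(): the state, without advancing time (a new reading comes with each control period).
- ctrl.get_image(name): name is "scene" or "top" or "wrist"; returns the picture (480x640x3 uint8, red, green, blue); there is no depth.
- ctrl.calibration(name): a dict with "fx", "fy", "cx", "cy" (pixels), "R" (3x3) and "t" (3): a world point X has camera coordinates R X + t. Camera axes: x right, y down, z forward; pixel columns grow to the right and rows downward; lengths in m; the calibration is good to about 2 mm. The wrist camera is an equidistant fisheye: a pixel r from the principal point sees the ray r / f radians off the axis. A picture is of the moment at which its call begins: read the wrist's pose just before it. calibration takes no time and is no camera call; for the wrist camera it gives the pose at the moment of the call.
- ctrl.finish_job(): hands the job in, once; it reports no verdict.
Trained networks look in the newest picture that a camera, given by its name, has taken for a name from the list of things; names that differ only in an ending like _2 or _b are one class to them, and where a whole thing is asked for, a point or a joint stands for the part that bears it (a point fixed in the world has none). Each returns a list of dicts, best first, with "conf" (0 to 1); they miss things now and then, are a little off and sometimes report something else, mostly with a low value. They report only what shows in the picture. A call takes as long as a camera call. They do not tell look-alikes from the thing itself.
- ctrl.boxes_of(camera, label): "rect" ([left, top, width, height] in pixels, round what is visible of it).
- ctrl.outline_of(camera, label): "mask" (480x640 bool, what is visible of it) and "rect" ([left, top, width, height] in pixels, round what is visible of it).
The state is a dict: "t": time; "q": joint angles; "dq": joint speeds; "effort": joint torques, N m; "tool_pos": TCP position; "tool_rot": TCP orientation; "contact_force": force on the tool from outside, world axes, zero at the start; "wrist_torque": the same for the moment, N m; "opening": finger opening in m.
Only numpy, scipy, OpenCV 4.12 (cv2) and the standard library are available. Lean on these libraries where they do the work, as an engineer would, in place of code of your own. Each camera call takes 0.05 s, during which the arm holds its last target. There are 200 camera calls.

## Working session

There is one attempt and no reset: what is moved stays moved. The work goes in short steps, Python scripts to look and compute and a shell command to move; the robot and the scene stay as the last step left them, time stands still between calls to the robot, and variables do not carry over. Pictures are saved under pics/ and viewed, about 8 in all and at most 12, crops included, and the job is handed in when it is done.

```bash
mkdir -p pics
python3 - <<'E'
from station import ctrl
import cv2,numpy as np
o=ctrl.get_obs();print({k:np.round(v,3).tolist() for k,v in o.items()},ctrl.grip_point_offset)
for n in("top","scene"):
    im=ctrl.get_image(n);cv2.imwrite(f"pics/{n}0.png",im[:,:,::-1])
    c=ctrl.calibration(n);print(n,c)
    for l in("nest","vblock","lens_rest","barrel"):
        for d in ctrl.boxes_of(n,l)[:3]:print(l,np.round(d["conf"],2),np.round(d["rect"]))
E
```

```text
{'t': 0.0, 'q': [1.219, 0.053, 1.614, -0.0, 1.476, -0.119], 'dq': [0.001, -0.001, -0.0, -0.0, -0.0, 0.001], 'effort': [-0.003, -39.37, -37.017, -0.0, 0.007, 0.0], 'tool_pos': [0.144, 0.608, 0.23], 'tool_rot': [-0.365, -3.12, 0.003], 'contact_force': [0.203, 0.384, -0.153], 'wrist_torque': [-0.08, -0.024, 0.032], 'opening': 0.085} 0.0187
top {'fx': 507.6105410561459, 'fy': 507.6105410561459, 'cx': 313.13117719450895, 'cy': 241.52958416912932, 'R': array([[ 0.01857511, -0.99982446, -0.00245277],
       [-0.99412114, -0.01820732, -0.1067317 ],
       [ 0.1066683 ,  0.0044209 , -0.99428483]]), 't': array([-0.00411273,  0.54260977,  1.18666034])}
nest 0.81 [280. 210.  62.  37.]
vblock 0.67 [411. 254.  49.  36.]
lens_rest 0.68 [178. 234.  51.  37.]
barrel 0.86 [195. 305.  50.  44.]
barrel 0.63 [118. 302.  51.  38.]
scene {'fx': 462.3412290699334, 'fy': 462.3412290699334, 'cx': 317.73931012545376, 'cy': 235.0207047771916, 'R': array([[-0.62127886,  0.78346448, -0.01399966],
       [ 0.68225865,  0.53206374, -0.50142926],
       [-0.3854033 , -0.32107879, -0.86508537]]), 't': array([ 0.33107456, -0.35978068,  1.29504685])}
vblock 0.72 [221. 135.  43.  49.]
lens_rest 0.89 [391. 278.  59.  44.]
lens_rest 0.71 [226. 138.  35.  42.]
barrel 0.68 [429. 201.  36.  54.]
barrel 0.66 [492. 250.  49.  50.]
barrel 0.63 [395. 271.  62.  43.]
```

View pics/top0.png

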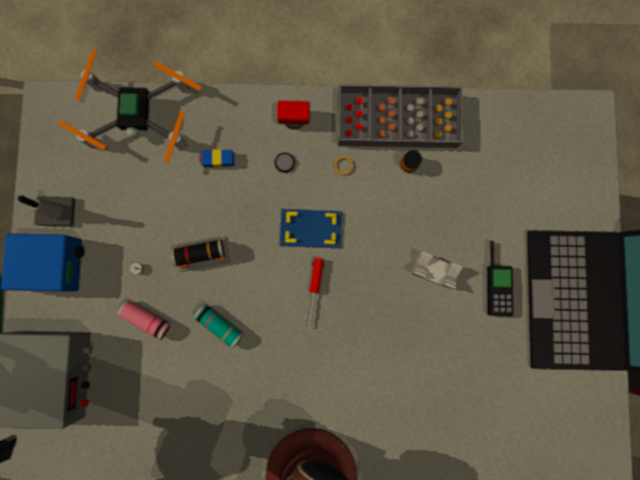

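View pics/scene0.png

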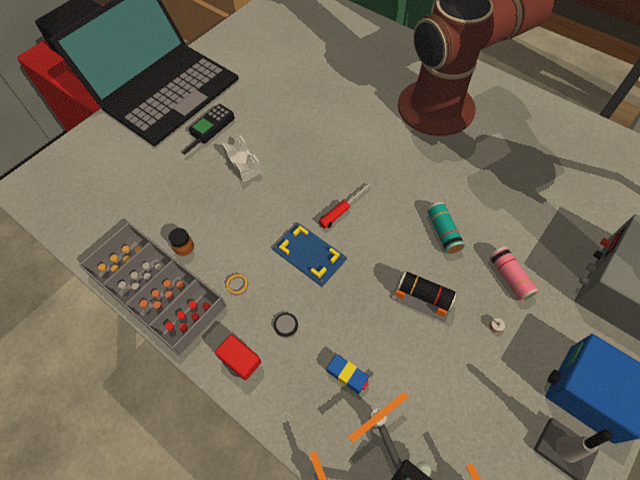

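The top view shows the black barrel in its rest at about (200,252), the nest at (311,228) and the V-block at (437,270). The pink and teal look-alikes are at (144,320) and (218,325).

```bash
cat > h.py <<'E'
from station import ctrl
import cv2,numpy as np
from scipy.spatial.transform import Rotation as Ro
def ray(n,px,c=None):
    c=c or ctrl.calibration(n); u=(np.atleast_2d(px).astype(float)-[c['cx'],c['cy']])/[c['fx'],c['fy']]
    if n=="wrist":
        r=np.linalg.norm(u,axis=1,keepdims=True)+1e-9; d=np.c_[u/r*np.sin(r),np.cos(r)]
    else: d=np.c_[u,np.ones(len(u))]
    R=np.array(c['R']); return -R.T@np.array(c['t']), d@R
def proj(n,X,c=None):
    c=c or ctrl.calibration(n); p=np.atleast_2d(X)@np.array(c['R']).T+c['t']
    if n=="wrist":
        s=np.hypot(p[:,0],p[:,1])[:,None]; u=p[:,:2]/(s+1e-9)*np.arctan2(s,p[:,2:])
    else: u=p[:,:2]/p[:,2:]
    return u*[c['fx'],c['fy']]+[c['cx'],c['cy']]
def onz(n,px,z,c=None):
    o,d=ray(n,px,c); z=np.asarray(z); return o+d*((z-o[2])/d[:,2])[:,None]
def rows(target,yaw,o=None):
    """target TCP xyz, yaw=world angle of jaw axis (tool y); prints shift in tool axes mm and turn"""
    o=o or ctrl.get_obs(); R=Ro.from_rotvec(o['tool_rot']).as_matrix()
    s=R.T@(np.array(target)-o['tool_pos'])*1000
    a=np.arctan2(R[1,1],R[0,1]); t=-((yaw-a+np.pi/2)%np.pi-np.pi/2)   # tool z down
    print("shift",np.round(s,1),"turn",round(t,3),"jaw yaw now",round(a,3),"tilt",np.round(R[:,2],3),"q6",round(o['q'][5],2))
E
python3 - <<'E'
from h import *
for l,z in(("nest",.008),("vblock",.04),("barrel",.05),("lens_rest",.02)):
    ctrl.get_image("top")
    for d in ctrl.outline_of("top",l)[:2]:
        ys,xs=np.nonzero(d['mask']); w=onz("top",np.c_[xs,ys],z)[:,:2]
        r=cv2.minAreaRect((w*1000).astype(np.float32)); b=cv2.boxPoints(r)
        e=max((b[1]-b[0],b[2]-b[1]),key=np.linalg.norm)
        print(l,round(d['conf'],2),"c",np.round(r[0]),"mean",np.round(w.mean(0)*1000),np.round(r[1]),"long yaw",np.round(np.arctan2(e[1],e[0]),3))
rows([.5,-.27,.231],0)
E
```

```text
nest 0.58 c [578.  13.] mean [578.  14.] [149.  92.] long yaw 1.553
vblock 0.71 c [ 479. -285.] mean [ 479. -284.] [111.  61.] long yaw 1.223
barrel 0.94 c [352. 395.] mean [352. 394.] [124.  45.] long yaw 1.094
barrel 0.89 c [509. 276.] mean [509. 276.] [ 43. 123.] long yaw -1.369
lens_rest 0.71 c [491. 256.] mean [497. 251.] [ 60. 131.] long yaw -0.894
shift [-5.488e+02 -7.723e+02  3.000e-01] turn 1.338 jaw yaw now 1.338 tilt [-0. -0. -1.] q6 -0.12
```

```bash
python3 -m creep '[[0,-376,-258,0,1.14],[0,-376,-258,0,1.14],[0,-376,-258,0,1.14],[0,-376,-258,0,1.14],[0,-376,-258,0,1.14],[0,-376,-258,0,1.14],[0,-376,-258,0,1.14],[0,-376,-258,0,1.14],[0,-376,-258,0,1.14],[0,-376,-258,0,1.14],[0,-376,-258,0,1.14],[0,-376,-258,0,1.14]]' 40
python3 - <<'E'
from h import *
c=ctrl.calibration("wrist");im=ctrl.get_image("wrist");cv2.imwrite("pics/w1.png",im[:,:,::-1])
print({k:np.round(v,3).tolist() for k,v in c.items()})
for l in("barrel","lens_rest","nest"):
    for d in ctrl.boxes_of("wrist",l)[:2]:print(l,np.round(d["conf"],2),np.round(d["rect"]))
rows([.57,.013,.25],-.018)
E
```

```text
t: 1.9
tool_pos: [0.4542, 0.2657, 0.2316]
tool_rot: [1.998, 2.421, -0.0]
contact_force: [0.0, -0.8, 1.0]
opening: 0.0854
{'fx': 371.648, 'fy': 371.648, 'cx': 317.193, 'cy': 241.084, 'R': [[0.982, 0.19, 0.001], [0.181, -0.937, 0.299], [0.057, -0.294, -0.954]], 't': [-0.496, 0.127, 0.432]}
barrel 0.96 [150. 172. 104. 107.]
barrel 0.7 [184.   1. 113. 111.]
lens_rest 0.76 [347. 146.  61. 120.]
nest 0.71 [339. 359.  88.  64.]
shift [-276.4   66.8  -18.8] turn 0.216 jaw yaw now 0.198 tilt [-0.  0. -1.] q6 0.2
```

View pics/w1.png

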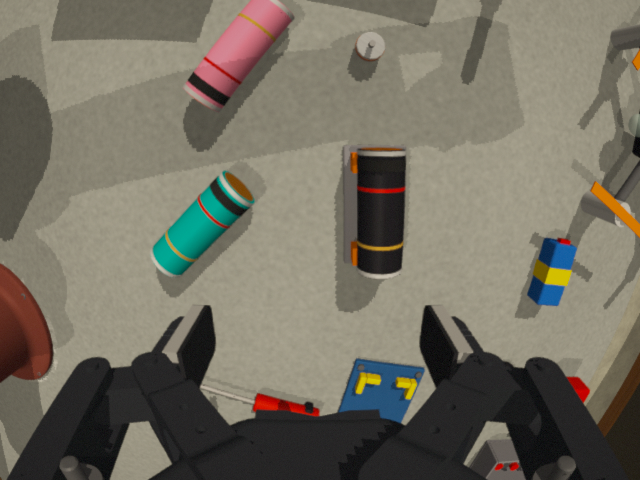

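The wrist view shows the black barrel at about (382,212) on its rest and the nest at the bottom around (380,390), partly hidden by the gripper. Next I'll fit model silhouettes to the network masks.

```bash
cat >> h.py <<'E'
from scipy.optimize import minimize
def box(lx,ly,z0,z1): return np.array([[sx*lx/2,sy*ly/2,z] for sx in(-1,1) for sy in(-1,1) for z in(z0,z1)])
_t=np.linspace(0,2*np.pi,24)
MODEL={"barrel":np.array([[.022*np.cos(a),s*.058,.041+.022*np.sin(a)] for a in _t for s in(-1,1)]),
"nest":box(.092,.150,0,.008),"vblock":box(.054,.100,0,.05)}
def fit(cam,label,guess,z=0,M=None):
    """silhouette fit: returns x,y,yaw(own y), iou"""
    c=ctrl.calibration(cam); ctrl.get_image(cam); ds=ctrl.outline_of(cam,label); M=MODEL[label] if M is None else M
    def poly(p):
        a=p[2]-np.pi/2; X=M@Ro.from_rotvec([0,0,a]).as_matrix().T+[p[0],p[1],z]
        return cv2.convexHull((proj(cam,X,c)*16).astype(np.float32))
    d=min(ds,key=lambda d:np.linalg.norm(np.array(d['rect'])[:2]+np.array(d['rect'])[2:]/2-poly(guess).mean((0,1))/16))
    m=d['mask'].astype(np.uint8)
    if label in("nest","vblock"):
        h=np.zeros_like(m); cv2.fillConvexPoly(h,cv2.convexHull(np.argwhere(m)[:,::-1].astype(np.int32)),1); m=h
    def cost(p):
        r=np.zeros((480,640),np.uint8); cv2.fillConvexPoly(r,poly(p).astype(np.int32),1,cv2.LINE_8,4)
        return 1-(r&m).sum()/max(1,(r|m).sum())
    S=np.array([guess]+[np.array(guess)+e for e in([.012,0,0],[0,.012,0],[0,0,.12])])
    r=minimize(cost,guess,method="Nelder-Mead",options=dict(initial_simplex=S,xatol=1e-4,fatol=1e-4))
    print(cam,label,"conf",round(d['conf'],2),"xyyaw",np.round(r.x,4),"iou",round(1-r.fun,3)); return r.x
E
python3 - <<'E'
from h import *
fit("wrist","barrel",[.509,.276,1.77])
fit("top","barrel",[.509,.276,1.77])
fit("scene","barrel",[.509,.276,1.77])
fit("top","nest",[.578,.013,1.553]);fit("scene","nest",[.578,.013,1.553])
fit("top","vblock",[.479,-.285,1.223]);fit("scene","vblock",[.479,-.285,1.223])
E
```

```text
wrist barrel conf 0.87 xyyaw [0.5116 0.2769 1.7845] iou 0.965
top barrel conf 0.88 xyyaw [0.5121 0.2735 1.7853] iou 0.87
scene barrel conf 0.84 xyyaw [0.5146 0.2781 1.7923] iou 0.881
top nest conf 0.64 xyyaw [0.578  0.0123 1.5627] iou 0.95
scene nest conf 0.64 xyyaw [0.5815 0.0134 1.5352] iou 0.97
top vblock conf 0.81 xyyaw [ 0.4798 -0.288   1.2018] iou 0.972
scene vblock conf 0.73 xyyaw [ 0.4859 -0.2855  1.2351] iou 0.919
```

```bash
python3 -m creep '[[0,-200,60,-10,0.21],[0,-200,60,-10,0.21],[0,-200,60,-10,0.21],[0,-200,60,-10,0.21],[0,-200,60,-10,0.21],[0,-200,60,-10,0.21]]'
python3 - <<'E'
from h import *
fit("wrist","nest",[.578,.013,1.553])
rows([.479,-.285,.25],-.35)
E
```

```text
t: 3.3
tool_pos: [0.5513, 0.0803, 0.2418]
tool_rot: [2.24, 2.198, -0.001]
contact_force: [-0.7, -0.2, 0.1]
opening: 0.0855
wrist nest conf 0.8 xyyaw [0.5792 0.0108 1.5534] iou 0.976
shift [-370.7  -64.5   -8.9] turn 0.335 jaw yaw now -0.015 tilt [-0.  0. -1.] q6 0.03
```

```bash
python3 -m creep '[[0,-319,-49,0,0.34],[0,-319,-49,0,0.34],[0,-319,-49,0,0.34],[0,-319,-49,0,0.34],[0,-319,-49,0,0.34],[0,-319,-49,0,0.34],[0,-319,-49,0,0.34],[0,-319,-49,0,0.34],[0,-319,-49,0,0.34],[0,-319,-49,0,0.34]]'
python3 - <<'E'
from h import *
p=fit("wrist","vblock",[.48,-.286,1.22])
im=ctrl.get_image("wrist").copy()
for X in(box(.054,.1,.05,.05),box(.054,.1,0,0)):
    a=p[2]-np.pi/2
    q=proj("wrist",X@Ro.from_rotvec([0,0,a]).as_matrix().T+[p[0],p[1],0])
    cv2.polylines(im,[cv2.convexHull(q.astype(np.float32)).astype(np.int32)],True,(255,0,0))
cv2.imwrite("pics/w2.png",im[:,:,::-1])
rows([p[0],p[1],.12],p[2]-np.pi/2)
E
```

```text
t: 4.23
tool_pos: [0.4957, -0.2321, 0.2411]
tool_rot: [-2.576, -1.796, -0.001]
contact_force: [0.4, 0.3, -0.4]
opening: 0.0853
wrist vblock conf 0.55 xyyaw [ 0.4816 -0.2879  1.207 ] iou 0.983
shift [-59.    5.9 121.2] turn 0.014 jaw yaw now -0.35 tilt [-0.     0.001 -1.   ] q6 -0.22
```

View pics/w2.png

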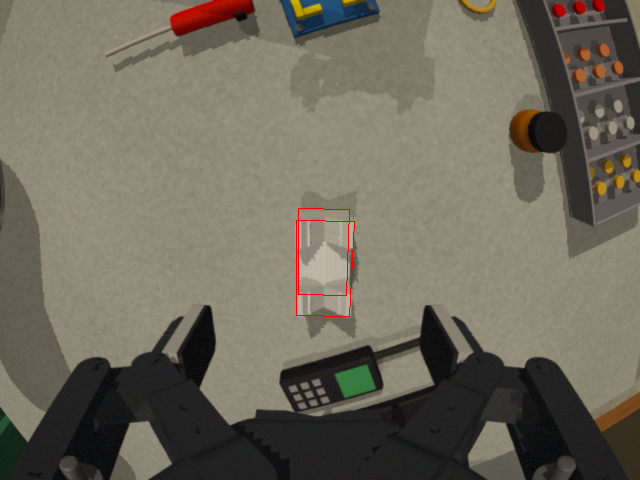

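The projected model matches the block at about (325,262). The handset sits clear behind it. I'll descend and grip.

```bash
python3 -m creep '[[0,-30,3,30,0.014],[0,-59,6,60,0.014],[0,-59,6,100,0.014],[0,-59,6,140,0.014],[0,-59,6,175,0.014],[0,-59,6,200,0.014],[0,-59,6,215,0.014],[0,-59,6,228,0.014],[0,-59,6,236,0.014],[0,-59,6,240,0.014],[0,-59,6,240,0.014]]'
python3 -m creep '[[60,0,0,0,0],[90,0,0,0,0],[110,0,0,0,0],[140,0,0,0,0],[140,0,0,0,0],[140,0,0,0,0],[140,0,0,0,0],[140,0,0,0,0]]' 60
python3 - <<'E'
from h import *
rows([.5,-.2,.1],-.018)
im=ctrl.get_image("wrist");cv2.imwrite("pics/w3.png",im[:,:,::-1])
E
```

```text
t: 5.3
tool_pos: [0.4815, -0.2893, 0.0013]
tool_rot: [-2.588, -1.781, -0.0]
contact_force: [-0.0, 0.4, 0.2]
opening: 0.0851
t: 5.97
tool_pos: [0.4823, -0.2907, 0.0031]
tool_rot: [2.586, 1.778, 0.001]
contact_force: [0.6, 0.6, 7.2]
opening: 0.053
shift [ 91.  -15.7 -97.1] turn -0.348 jaw yaw now -0.366 tilt [ 0.002 -0.002 -1.   ] q6 -0.31
```

View pics/w3.png

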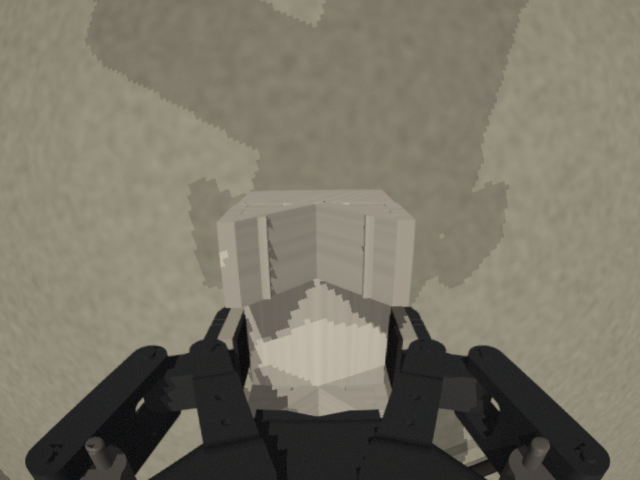

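The block is gripped between the saddles at a 53 mm opening. The far end face's corners are at about (219,222) and (413,219) on top and (250,193) and (384,191) at the bottom. I'll use them for the lengthwise offset.

Run:
```python
from h import *
o=ctrl.get_obs();R=Ro.from_rotvec(o['tool_rot']).as_matrix()
P=np.r_[onz("wrist",[[219,222],[413,219]],.05),onz("wrist",[[250,193],[384,191]],.0)]
print(np.round((P-o['tool_pos'])@R*1000,1))
```

```text
[[ 50.8 -27.1 -47.1]
 [ 51.7  25.9 -46.9]
 [ 50.1 -27.4   2.9]
 [ 50.9  26.5   3.1]]
```

```bash
python3 -m creep '[[140,0,0,-20,0],[140,0,0,-50,0],[140,0,0,-80,0],[140,0,0,-100,0],[140,0,0,-100,0]]'
python3 - <<'E'
from h import *
rows([.579,.011,.103],1.5534-np.pi/2)
E
```

```text
t: 6.43
tool_pos: [0.4835, -0.2917, 0.1061]
tool_rot: [2.582, 1.775, 0.004]
contact_force: [1.3, -1.1, -2.4]
opening: 0.0528
shift [316.8 -19.2   2.1] turn -0.349 jaw yaw now -0.366 tilt [ 0.007 -0.005 -1.   ] q6 -0.31
```

```bash
python3 -m creep '[[140,214,20,0,-0.349],[140,214,20,0,-0.349],[140,214,20,0,-0.349],[140,214,20,0,-0.349],[140,214,20,0,-0.349],[140,214,20,0,-0.349],[140,214,20,0,-0.349],[140,214,20,0,-0.349],[140,214,20,0,-0.349]]'
python3 - <<'E'
from h import *
p=fit("wrist","nest",[.579,.011,1.553]); fit("wrist","nest",[.579,.011,1.553]); fit("top","nest",[.579,.011,1.553])
im=ctrl.get_image("wrist").copy()
M=Ro.from_rotvec([0,0,p[2]-np.pi/2]).as_matrix().T
for X in(box(.092,.15,.008,.008),box(.058,.104,.02,.02)):
    cv2.polylines(im,[cv2.convexHull(proj("wrist",X@M+[p[0],p[1],0]).astype(np.float32)).astype(np.int32)],True,(255,0,0))
cv2.imwrite("pics/w4.png",im[:,:,::-1])
rows([p[0],p[1]-.001,.103],p[2]-np.pi/2)
E
```

```text
t: 7.18
tool_pos: [0.5751, -0.0979, 0.0997]
tool_rot: [-2.24, -2.2, 0.003]
contact_force: [-0.0, 0.2, -4.0]
opening: 0.0527
wrist nest conf 0.74 xyyaw [0.5797 0.013  1.5507] iou 0.985
wrist nest conf 0.75 xyyaw [0.5801 0.0124 1.5458] iou 0.981
top nest conf 0.61 xyyaw [0.5778 0.0155 1.5832] iou 0.911
shift [109.9   1.4  -1.6] turn 0.002 jaw yaw now -0.018 tilt [ 0. -0. -1.] q6 -0.28
```

View pics/w4.png

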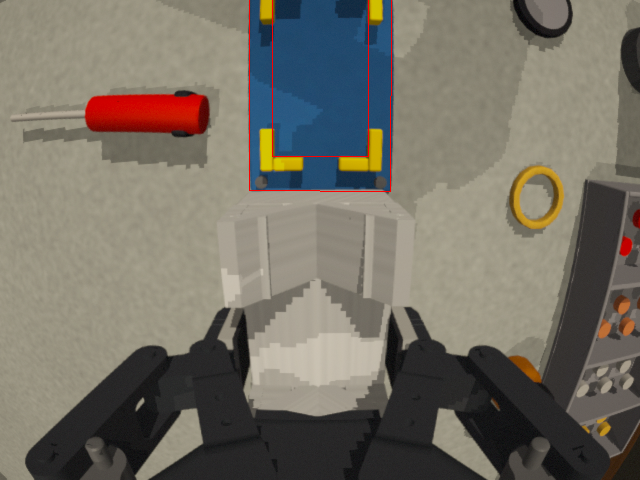

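```bash
python3 -m creep '[[140,40,1.5,0,0],[140,80,1.5,0,0],[140,109,1.5,10,0],[140,109,1.5,30,0],[140,109,1.5,50,0],[140,109,1.5,64,0],[140,109,1.5,64,0],[140,109,1.5,64,0]]'
python3 - <<'E'
from h import *
im=ctrl.get_image("wrist").copy()
rows([.5797,.011,.0115],-.0205)
cv2.imwrite("pics/w5.png",im[:,:,::-1])
p=[.5795,.012,1.5503];M=Ro.from_rotvec([0,0,p[2]-np.pi/2]).as_matrix().T
for X in(box(.092,.15,.008,.008),box(.058,.104,.02,.02)):
    cv2.polylines(im,[cv2.convexHull(proj("wrist",X@M+[p[0],p[1],0]).astype(np.float32)).astype(np.int32)],True,(255,0,0))
cv2.imwrite("pics/w5.png",im[:,:,::-1])
E
```

```text
t: 8.2
tool_pos: [0.579, 0.0115, 0.0364]
tool_rot: [-2.24, -2.201, 0.002]
contact_force: [0.4, -1.2, -3.7]
opening: 0.0531
shift [-0.3 -0.5 26.3] turn 0.003 jaw yaw now -0.018 tilt [ 0.001 -0.    -1.   ] q6 -0.09
```

View pics/w5.png

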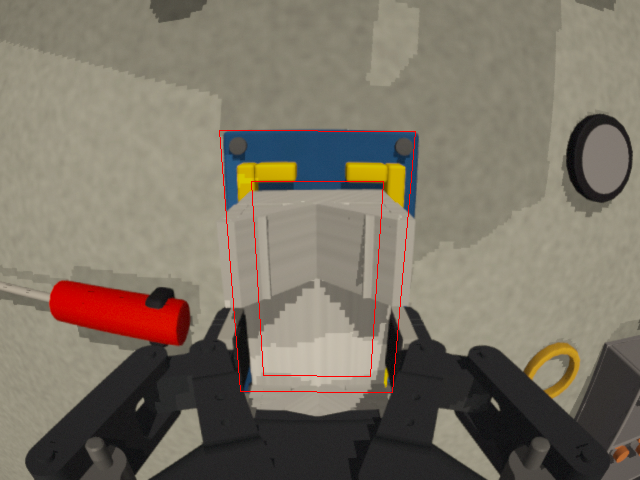

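The model lines match the plate and corners (far plate edge at row 131, pocket edge at row 181), so the block is lined up to about 1 mm. I'll lower it slowly.

```bash
python3 -m creep '[[140,0,0,5,0],[140,0,0,10,0],[140,0,0,14,0],[140,0,0,17,0],[140,0,0,20,0],[140,0,0,22,0],[140,0,0,23.5,0],[140,0,0,24.5,0],[140,0,0,25,0],[140,0,0,25,0]]'
```

```text
t: 9.08
tool_pos: [0.5798, 0.0119, 0.0123]
tool_rot: [-2.24, -2.203, -0.0]
contact_force: [0.2, -0.3, -2.9]
opening: 0.0526
```

```bash
python3 -m creep '[[140,0,0,0.7,0],[140,0,0,1.3,0],[140,0,0,1.8,0],[140,0,0,1.8,0],[140,0,0,1.8,0]]'
```

```text
t: 9.5
tool_pos: [0.58, 0.0118, 0.0111]
tool_rot: [2.24, 2.202, 0.0]
contact_force: [-2.5, 0.0, 1.0]
opening: 0.0529
```

```bash
python3 -m creep '[[100,0,0,-0.5,0],[60,0,0,-0.5,0],[0,0,0,-0.5,0],[0,0,0,-0.5,0],[0,0,0,-0.5,0],[0,0,0,-0.5,0],[0,0,0,-0.5,0],[0,0,0,-0.5,0]]'
python3 -m creep '[[0,0,0,-20,0],[0,0,0,-50,0],[0,0,0,-90,0],[0,0,0,-130,0],[0,40,0,-160,0],[0,80,0,-170,0],[0,80,0,-170,0]]'
python3 - <<'E'
from h import *
im=ctrl.get_image("wrist").copy()
p=fit("wrist","vblock",[.5795,.012,1.55],z=.008)
n=fit("wrist","nest",[.5795,.012,1.55])
M=Ro.from_rotvec([0,0,p[2]-np.pi/2]).as_matrix().T
for X in(box(.092,.15,.008,.008),box(.054,.1,.058,.058)):
    cv2.polylines(im,[cv2.convexHull(proj("wrist",X@M+[p[0],p[1],0]).astype(np.float32)).astype(np.int32)],True,(255,0,0))
cv2.imwrite("pics/w6.png",im[:,:,::-1])
rows([.512,.277,.18],1.785-np.pi/2)
E
```

```text
t: 10.17
tool_pos: [0.5799, 0.0118, 0.0111]
tool_rot: [2.24, 2.202, 0.0]
contact_force: [-0.4, -0.1, 0.2]
opening: 0.0854
t: 10.75
tool_pos: [0.5832, 0.0959, 0.1861]
tool_rot: [2.234, 2.203, 0.012]
contact_force: [0.5, 0.5, 1.2]
opening: 0.0855
wrist vblock conf 0.67 xyyaw [0.5789 0.0127 1.5725] iou 0.981
wrist nest conf 0.59 xyyaw [0.5791 0.0125 1.5481] iou 0.975
shift [184.9 -71.5  -0.7] turn -0.232 jaw yaw now -0.018 tilt [-0.003 -0.001 -1.   ] q6 0.05
```

View pics/w6.png

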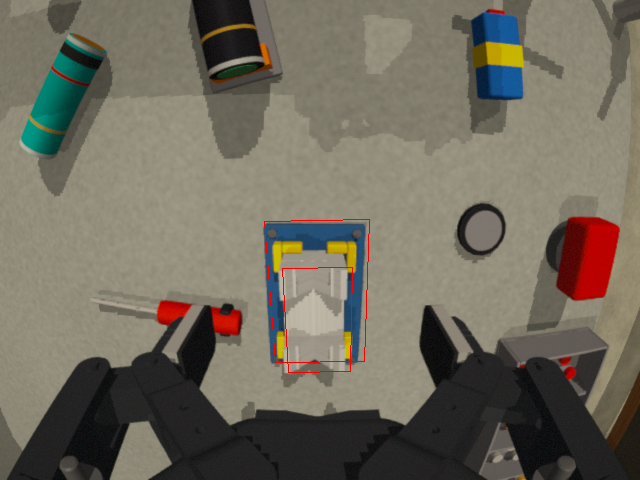

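The block sits between the four corners at about (315,310). The overlay is off only because the arm was still settling when the picture was taken. Next is the barrel.

```bash
python3 -m creep '[[0,214,-78,0,-0.232],[0,214,-78,0,-0.232],[0,214,-78,0,-0.232],[0,214,-78,0,-0.232],[0,214,-78,0,-0.232],[0,214,-78,0,-0.232],[0,214,-78,0,-0.232],[0,214,-78,0,-0.232],[0,214,-78,0,-0.232]]'
python3 - <<'E'
from h import *
for i in range(2): p=fit("wrist","barrel",[.512,.277,1.785])
rows([p[0],p[1],.0223],p[2]-np.pi/2)
n=fit("scene","vblock",[.5797,.0125,1.55],z=.008)
E
```

```text
t: 11.75
tool_pos: [0.507, 0.3055, 0.1798]
tool_rot: [-1.972, -2.445, 0.003]
contact_force: [0.8, 0.1, -0.2]
opening: 0.0854
wrist barrel conf 0.96 xyyaw [0.5112 0.2766 1.7875] iou 0.976
wrist barrel conf 0.92 xyyaw [0.5114 0.2767 1.7885] iou 0.981
shift [-29.2  -2.2 158.5] turn -0.005 jaw yaw now 0.213 tilt [-0. -0. -1.] q6 0.2
scene vblock conf 0.62 xyyaw [0.5816 0.0151 1.5313] iou 0.958
```

```bash
python3 -m creep '[[0,-15,-2,30,0],[0,-29,-2,65,0],[0,-29,-2,95,0],[0,-29,-2,120,0],[0,-29,-2,138,0],[0,-29,-2,150,0],[0,-29,-2,156,0],[0,-29,-2,158,0],[0,-29,-2,158,0],[0,-29,-2,158,0]]'
python3 -m creep '[[60,0,0,0,0],[100,0,0,0,0],[120,0,0,0,0],[140,0,0,0,0],[170,0,0,0,0],[170,0,0,0,0],[170,0,0,0,0],[170,0,0,0,0],[170,0,0,0,0]]' 60
```

```text
t: 12.88
tool_pos: [0.5121, 0.2788, 0.0245]
tool_rot: [1.969, 2.446, 0.003]
contact_force: [0.3, -0.1, -0.1]
opening: 0.0853
t: 13.63
tool_pos: [0.5117, 0.2787, 0.0241]
tool_rot: [1.97, 2.446, 0.002]
contact_force: [-0.3, 0.1, 5.8]
opening: 0.0421
```

```bash
python3 -m creep '[[170,0,0,-5,0],[170,0,0,-20,0],[170,0,0,-45,0],[170,0,0,-75,0],[170,0,0,-100,0],[170,0,0,-110,0],[170,0,0,-110,0],[170,0,0,-110,0]]'
python3 - <<'E'
from h import *
im=ctrl.get_image("wrist");cv2.imwrite("pics/w7.png",im[:,:,::-1])
o=ctrl.get_obs();R=Ro.from_rotvec(o['tool_rot']).as_matrix()
print({k:np.round(v,4).tolist() for k,v in o.items() if k in('contact_force','wrist_torque','opening','tool_pos')})
rows([.5797,.012,.12],1.55-np.pi/2)
E
```

```text
t: 14.3
tool_pos: [0.5104, 0.2781, 0.132]
tool_rot: [-1.97, -2.447, 0.002]
contact_force: [-0.1, -0.0, -3.2]
opening: 0.0423
{'tool_pos': [0.5097, 0.2778, 0.1307], 'contact_force': [-0.151, 0.3467, -2.8343], 'wrist_torque': [0.0175, -0.0114, -0.0168], 'opening': 0.0426}
shift [-274.7   11.7   10.8] turn 0.236 jaw yaw now 0.215 tilt [-0.003 -0.001 -1.   ] q6 0.16
```

View pics/w7.png

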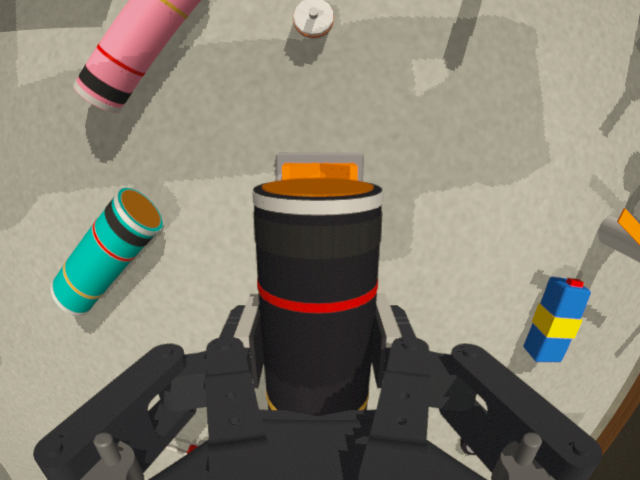

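The barrel is held straight and lifted, with its far end at about (318,188) and the rest left empty behind it. I'll work out the lengthwise offset in the grip.

Run:
```python
from h import *
o=ctrl.get_obs();R=Ro.from_rotvec(o['tool_rot']).as_matrix()
P=onz("wrist",[[318,188]],o['tool_pos'][2]+.0177)
print("end in tool",np.round((P-o['tool_pos'])@R*1000,1), "-> centre offset =x-58")
fit("top","vblock",[.5797,.0125,1.55],z=.008); 
rows([.5797,.013,.12],1.55-np.pi/2)
```

```text
end in tool [[ 55.5  -0.4 -17.7]] -> centre offset =x-58
top vblock conf 0.67 xyyaw [0.5783 0.0149 1.5602] iou 0.979
shift [-273.6   12.3   10.2] turn 0.236 jaw yaw now 0.215 tilt [-0.005 -0.002 -1.   ] q6 0.16
```

```bash
python3 -m creep '[[170,-275,11,0,0.236],[170,-275,11,0,0.236],[170,-275,11,0,0.236],[170,-275,11,0,0.236],[170,-275,11,0,0.236],[170,-275,11,0,0.236],[170,-275,11,0,0.236],[170,-275,11,0,0.236],[170,-275,11,0,0.236],[170,-275,11,0,0.236]]'
python3 - <<'E'
from h import *
rows([.5797,.0148,.10],1.55-np.pi/2)
E
```

```text
t: 15.28
tool_pos: [0.5794, 0.0124, 0.1313]
tool_rot: [-2.243, -2.196, 0.002]
contact_force: [-0.3, -0.5, -2.2]
opening: 0.0425
shift [ 2.3  0.3 31.4] turn -0.0 jaw yaw now -0.021 tilt [-0.003  0.001 -1.   ] q6 -0.09
```

```bash
python3 -m creep '[[170,2,0,15,0],[170,2,0,35,0],[170,2,0,52,0],[170,2,0,62,0],[170,2,0,68,0],[170,2,0,71,0],[170,2,0,71,0],[170,2,0,71,0]]'
python3 - <<'E'
from h import *
rows([.5797,.0148,.0501],1.55-np.pi/2)
im=ctrl.get_image("scene");cv2.imwrite("pics/s8.png",cv2.resize(im[180:320,230:400,::-1],None,fx=4,fy=4))
E
```

```text
t: 15.95
tool_pos: [0.5811, 0.0143, 0.0629]
tool_rot: [2.243, 2.198, 0.001]
contact_force: [0.2, 0.0, -2.7]
opening: 0.0425
shift [ 0.5 -1.4 12.8] turn 0.0 jaw yaw now -0.021 tilt [ 0.001 -0.    -1.   ] q6 -0.08
```

View pics/s8.png

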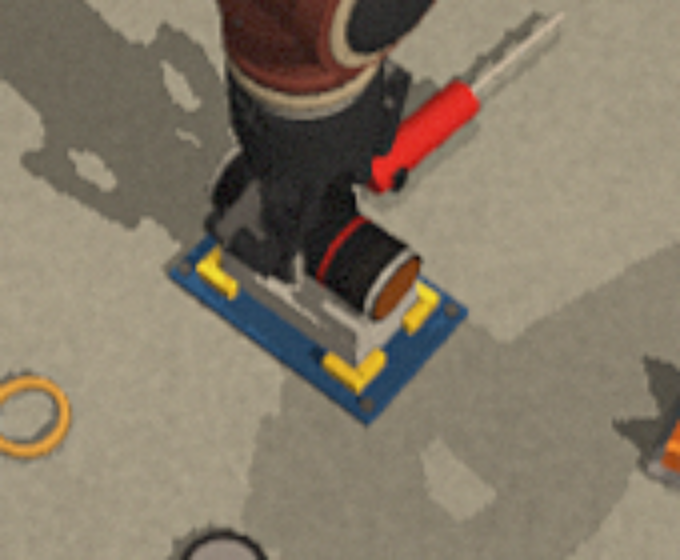

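The block is in the nest with the barrel lined up above its V, overhanging the far end slightly as expected. I'll lower it slowly with a 1 mm sideways correction.

```bash
python3 -m creep '[[170,0.5,-1,2,0],[170,0.5,-1,4,0],[170,0.5,-1,6,0],[170,0.5,-1,7.5,0],[170,0.5,-1,9,0],[170,0.5,-1,10,0],[170,0.5,-1,11,0],[170,0.5,-1,11,0],[170,0.5,-1,11,0]]'
```

```text
t: 16.75
tool_pos: [0.5797, 0.0145, 0.0511]
tool_rot: [2.244, 2.198, 0.0]
contact_force: [-0.1, -0.5, -1.7]
opening: 0.0424
```

```bash
python3 -m creep '[[170,0,0,0.6,0],[170,0,0,1.2,0],[170,0,0,1.8,0],[170,0,0,2.4,0],[170,0,0,2.4,0],[170,0,0,2.4,0],[170,0,0,2.4,0]]'
```

```text
t: 17.33
tool_pos: [0.5803, 0.0143, 0.0504]
tool_rot: [2.243, 2.197, 0.001]
contact_force: [-2.8, -1.0, 7.2]
opening: 0.0426
```

```bash
python3 -m creep '[[170,0,-0.3,0.4,0],[170,0,-0.6,0.8,0],[170,0,-0.6,1.2,0],[170,0,-0.6,1.5,0],[170,0,-0.6,1.5,0],[170,0,-0.6,1.5,0],[170,0,-0.6,1.5,0]]'
```

```text
t: 17.92
tool_pos: [0.5804, 0.0143, 0.0503]
tool_rot: [2.243, 2.197, 0.002]
contact_force: [-4.0, -0.6, 13.1]
opening: 0.042
```

```bash
python3 -m creep '[[170,0,-0.5,0.3,0],[170,0,-1,0.6,0],[170,0,-1,0.6,0],[170,0,-1,0.6,0],[170,0,-1,0.6,0],[170,0,-1,0.6,0]]'
python3 - <<'E'
from h import *
import time
for i in range(4):
    ctrl.get_image("scene"); o=ctrl.get_obs(); print(np.round(o['contact_force'],1),np.round(o['tool_pos'],4),np.round(o['wrist_torque'],2),round(o['opening'],4))
E
```

```text
t: 18.42
tool_pos: [0.5804, 0.0143, 0.0503]
tool_rot: [2.241, 2.196, 0.005]
contact_force: [-4.4, -0.1, 13.6]
opening: 0.0425
[-3.5 -0.7 12.5] [0.5804 0.0143 0.0503] [0.04 0.5  0.24] 0.0422
[-4.1 -1.3 12.8] [0.5804 0.0143 0.0503] [0.03 0.53 0.22] 0.0421
[-3.3 -1.  13.1] [0.5804 0.0143 0.0503] [0.04 0.52 0.23] 0.042
[-3.8 -1.2 13. ] [0.5803 0.0143 0.0503] [0.02 0.58 0.31] 0.0423
```

```bash
python3 -m creep '[[170,0,0.5,0.5,0],[170,0,1,1,0],[170,0,1.6,1,0],[170,0,1.6,1,0],[170,0,1.6,1,0],[170,0,1.6,1,0],[170,0,1.6,1,0],[170,0,1.6,1,0]]'
python3 - <<'E'
from h import *
for i in range(3):
    ctrl.get_image("scene"); o=ctrl.get_obs(); print(np.round(o['contact_force'],1),np.round(o['tool_pos'],4),np.round(o['tool_rot'],4),np.round(o['wrist_torque'],2))
E
```

```text
t: 19.28
tool_pos: [0.5807, 0.0143, 0.0503]
tool_rot: [2.243, 2.198, 0.0]
contact_force: [-11.9, -0.3, 22.4]
opening: 0.0421
[-11.5  -0.2  22.7] [0.5807 0.0143 0.0503] [2.2431 2.198  0.    ] [0.03 1.85 0.16]
[-11.7  -0.5  23.4] [0.5807 0.0143 0.0503] [2.243e+00 2.198e+00 1.000e-04] [0.1  1.88 0.15]
[-11.4   0.2  22.1] [0.5807 0.0143 0.0503] [2.2431e+00 2.1979e+00 1.0000e-04] [0.02 1.86 0.16]
```

```bash
python3 -m creep '[[170,0,-1,0,0],[170,0,-2,0,0],[170,0,-3,0,0],[170,0,-3,0,0],[170,0,-3,0,0],[170,0,-3,0,0],[170,0,-3,0,0]]'
python3 - <<'E'
from h import *
for i in range(3):
    ctrl.get_image("scene"); o=ctrl.get_obs(); print(np.round(o['contact_force'],1),np.round(o['tool_pos'],4),np.round(o['tool_rot'],4),np.round(o['wrist_torque'],2))
E
```

```text
t: 20.02
tool_pos: [0.5803, 0.0143, 0.0503]
tool_rot: [2.239, 2.194, 0.008]
contact_force: [-2.3, 0.1, 13.3]
opening: 0.0425
[-1.8 -0.2 13.7] [0.5804 0.0143 0.0503] [2.2393 2.1942 0.0084] [0.06 0.14 0.27]
[-2.2 -0.7 13.6] [0.5804 0.0142 0.0503] [2.2393 2.1941 0.0084] [0.05 0.18 0.26]
[-1.1 -0.6 13.5] [0.5804 0.0143 0.0503] [2.2392 2.1942 0.0084] [0.06 0.13 0.27]
```

```bash
python3 -m creep '[[170,0,-0.3,0.4,0],[170,0,-0.5,0.8,0],[170,0,-0.5,0.8,0],[170,0,-0.5,0.8,0],[170,0,-0.5,0.8,0],[170,0,-0.5,0.8,0]]'
python3 - <<'E'
from h import *
for i in range(4):
    ctrl.get_image("scene"); o=ctrl.get_obs(); print(np.round(o['contact_force'],1),np.round(o['tool_pos'],4),np.round(o['wrist_torque'],2))
fit("scene","nest",[.5795,.0125,1.55])
im=ctrl.get_image("wrist");cv2.imwrite("pics/w9.png",im[:,:,::-1])
E
```

```text
t: 20.67
tool_pos: [0.5804, 0.0143, 0.0502]
tool_rot: [2.239, 2.194, 0.009]
contact_force: [-2.0, 0.4, 17.0]
opening: 0.0424
[-1.9 -0.1 16.9] [0.5804 0.0143 0.0502] [0.08 0.32 0.22]
[-3.1 -0.3 17.1] [0.5804 0.0143 0.0502] [0.04 0.27 0.3 ]
[-1.7  0.6 16.5] [0.5803 0.0142 0.0502] [0.15 0.29 0.28]
[-1.3  0.6 17.4] [0.5804 0.0143 0.0502] [0.05 0.25 0.25]
scene nest conf 0.91 xyyaw [0.5832 0.0155 1.5559] iou 0.71
```

View pics/w9.png

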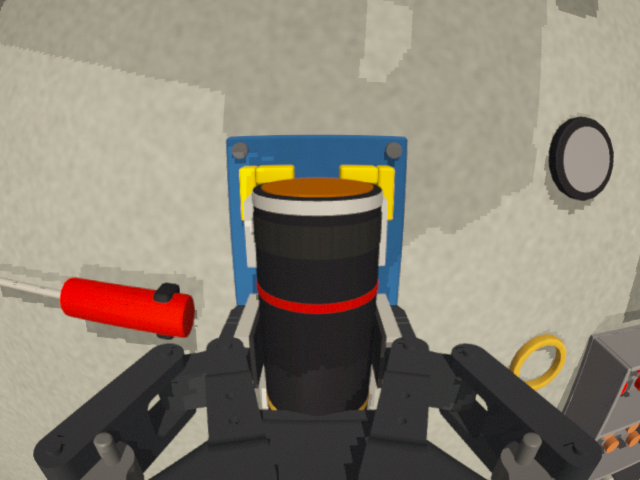

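The barrel lies straight in the V at about (318,290), with the block's edges showing evenly either side and the block between the corners. The tool reaction is about 17 N, plus about 2 N of barrel weight. The tool height is 50.2 mm against the 50.1 mm expected for both faces touching. I'm handing the job in.

```bash
python3 -c "
from station import ctrl
print(ctrl.finish_job()); o=ctrl.get_obs(); print(o['t'],o['contact_force'],o['tool_pos'])"
```

```text
the job is handed in; nothing more can be done
None
the job is handed in; nothing more can be done
```

I put the V-block down in the yellow-cornered nest and let go of it, then laid the black barrel in its V. I handed the job in at about 21 s with the barrel still gripped and pressed down; no verdict was reported.

**Force:** The last readings showed about 17 N upward on the tool and a steady sideways force of about 2 N. With the barrel's weight that is about 19 N on the V, or roughly 12 to 15 N per face by my estimate. While I corrected the sideways force, the press rose for a moment to about 23 N on the tool (about 26 N on the most loaded face, under the 50 N limit).

**Position:** The tool height was 50.2 mm, against 50.1 mm expected with the barrel on both faces. The final wrist picture showed the barrel straight and centred in the V and the block between the four corners. The bystanders in view looked undisturbed, but I did not measure their positions again.

**Checks that disagreed:**
- The last scene-camera fit of the nest was poor (overlap 0.71), because the arm hid it, so I ignored it.
- Earlier fits of the block from different cameras differed by about 3 mm and 0.04 rad.
- The tool ended tilted by about 0.008 rad.

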